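# Clamp a pump module in a turnbuckle fixture

## Robot

A 7-joint arm with a two-finger parallel gripper is mounted at the origin on the work surface. World frame = base frame: x ahead of the robot, y to its left, z up, the work surface at z = 0. Lengths are in mm, angles in rad, forces in N, time in s.
With the tool pointing down it reaches from about 350 to 900 mm from the base axis. Payload 8.1 kg.
Tool frame: the origin (TCP) lies at the very end of the fingers, on their centre line; the grasp point (between the pads) lies 19 mm behind it; z points along the fingers, x is the direction in which the jaws open and shut, and the axes are right-handed (so a half turn about z gives the same grasp; the last joint's range is limited). The gripper opens to 92 mm and grips with 3 to 60 N. Pads are 19 mm wide; open, the fingers measure 130 mm over their backs; the gripper's body (75 mm by 190 mm) begins 47 mm behind the grasp point.
Start: joints at [-1.341, 0.434, 0.025, 1.573, -0.012, 1.134, -0.075], TCP at [204.209, 590.712, 226.742] pointing down, gripper open.
Joint ranges: [-2.62, 2.62], [-0.44, 2.09], [-1.27, 1.32], [0.08, 2.57], [-1.32, 4.46], [0.12, 2], [-2.74, 2.74]. Speed limits (rad/s): [2.22, 2.22, 3.01, 3.01, 3.14, 3.14, 3.14].

## Interface

Orientations are given as [roll, pitch, yaw] about the fixed x, y, z axes, in that order (R = Rz(yaw) Ry(pitch) Rx(roll)).
In Python, from bench import ctrl, grab_frame, nets gives the robot as it stands.
- The arm moves only by the tool send_rows, never from a script. Its argument "deltas" is a list of rows, each a list of 5 numbers: the shift along the tool's x, y, z in cm, then the turn about the tool's z in degrees, then the finger opening in cm, from 0 to 9.18. In form: [[tx, ty, tz, twist, hand], ...]. A call has 1 to 10 rows; each row is the pose to reach, as a shift and turn from the pose commanded when the call began, along the tool's axes at that moment; what a row does not reach only later rows make up. A row lasts 1/10 s, in which the tool goes at most 50 mm and 8.59 degrees, less where a joint would pass 70% of its speed; a pose out of reach is approached as far as the arm can. A call with a gripper value outside its range is refused whole. The fingers move at their own pace and stop on an object; "grip_force" is the grip in N (left out, the last holds). Time passes only in rows, so rows that repeat a pose let the fingers close. It gives the time, the measured TCP pose, the force and the opening at its end, in the units of the state.
- ctrl.state(): the state, without advancing time (a new reading comes with each control period).
- grab_frame(name): name is "scene" or "top" or "wrist"; returns a dict with "pixels" (480x640x3 uint8, blue, green, red), "intrinsics" (3x3 intrinsics, pixels), "dist" ([k1, k2, p1, p2, k3] as OpenCV has them; the pictures are not rectified), "extrinsics" (4x4, takes a point from camera to world coordinates). Camera axes: x right, y down, z forward; pixel columns grow to the right and rows downward; lengths in mm; the calibration is good to about 2 mm. A picture is of the moment at which its call begins. There is no depth.
- ctrl.finish_job(): hands the job in, once; it reports no verdict.
Trained networks look in a picture, given as the dict that the camera call returned (one of the last four; its "shot" number tells which), for a name from the list of things; names that differ only in an ending like _2 or _b are one class to them, and where a whole thing is asked for, a point or a joint stands for the part that bears it (a point fixed in the world has none). Each returns a list of dicts, best first, with "score" (0 to 1); they miss things now and then, are a little off and sometimes report something else, mostly with a low value. They report only what shows in the picture. A call takes as long as a camera call. They do not tell look-alikes from the thing itself.
- nets.trace(name, picture): "region" (480x640 bool, what is visible of it).
- nets.mark_of(name, picture): "position" ([x, y, z] in mm, in world coordinates, good to about 4 mm: a listed point, or the origin of a listed thing).
The state is a dict: "time_s": time; "joint_positions": joint angles; "joint_velocities": joint speeds; "tau": joint torques, N m; "position": TCP position; "eef_rot": TCP orientation; "force": force on the tool from outside, world axes, zero at the start; "torque": the same for the moment, N m; "finger_gap": finger opening in mm.
Only numpy, scipy, OpenCV 4.12 (cv2) and the standard library are available. Lean on these libraries where they do the work, as an engineer would, in place of code of your own. Each camera call takes 0.05 s, during which the arm holds its last target.

## Task

Take the pump module (the longer black housing with the round upright nose) from the foam tray and set it down squarely in the nest of the clamping fixture, flat between the two lips. Let go of it, then turn the turnbuckle by its spokes so that both jaws draw in together until both pads hold the module firmly; stop when the turning clearly stiffens, because over-tightening cracks the housing. Leave everything else on the bench where it is.

Things in the scene. Friction and masses are not known exactly. Their poses are not given: they have to be found in the camera images.
- fixture: Bench clamping fixture, bolted down at a varying place and yaw: aluminium base plate 220 x 260 x 12 mm. Origin on the work surface. Its +x points from the turnbuckle to the nest, its +y along the turnbuckle from the right jaw to the left jaw, z up. The turnbuckle axis runs along y at x = -65 mm, z = 85 mm; the nest is at x = +40 mm.
- nest (a point): Middle of the nest floor, 60 mm above the work surface: an aluminium block 56 (x) x 70 (y) mm with a dark steel lip along its front and back, 58 mm apart inside, 6 mm high. The module stands here with its long side along the fixture's y (either way round). The axes are the fixture's.
- turnbuckle (a joint): Turnbuckle angle about the fixture's +y, rad; starts at 0 to 1.0, stop at 5. Four spokes in the fixture's plane y = 0; at 0 one points straight up, repeating every pi/2. Growing moves the upper spoke towards the nest (fixture +x) and draws BOTH jaws in 4 mm per rad each. Self-locking. The pads meet the module between 2 and 4 rad: unknown, as the pad settings vary.
- wheel_centre (a point): Centre of the spoke wheel, on the turnbuckle axis (fixture x = -65, y = 0, z = 85 mm). Spokes: smooth 10 mm round bars (friction about 0.25), tips 62 mm from the axis; hub 40 mm thick, body 26 mm thick, 84 mm long. Free turning takes a steady 0.25 N m (6 N at 40 mm from the axis); each newton on both pads adds 0.008 N m.
- jaw_left: Jaw at the fixture's +y side: grey bar 165 mm long, 26 mm thick, top 92 mm above the work surface (100 mm at the turnbuckle end). Origin at the underside height of the fixture, 2 mm inside the jaw's inner face: y = +66 mm minus 4 mm per rad. Its black pad, 42 mm wide, 65 to 91 mm above the work surface, has its face 10 to 18 mm further in, set differently every time.
- jaw_right: The mirror-image jaw at the fixture's -y side, y = -66 mm plus 4 mm per rad, with its own pad setting. A pad force of 15 to 40 N on each side is firm; below 10 N is loose and above 55 N cracks the module. The pads have stiff rubber faces: about 40 N per mm.
- module: Pump module to be clamped: black housing 50 (x) x 80 (y) x 40 mm high with a round upright nose 34 mm in diameter and 40 mm high on top in the middle (total height 80 mm, white band round the nose), about 0.3 to 0.65 kg. Origin at the centre of its underside, z up. Starts on the foam tray, in either place; grip it by the nose. It may slide along the nest while the pads close.
- tray: Shallow black tray 252 x 142 mm, 14 mm rim, grey foam floor 8 mm above the work surface; origin under its middle. Fixed.
- valve_block: Bystander on the tray beside the module: shorter black block 50 x 58 x 40 mm with a white connector and a brass stub on top. Leave alone.
- wash_bottle: Bystander: white wash bottle 64 mm in diameter with a yellow bent spout, 180 mm high. Origin under its middle.
- spool: Bystander: grey spool 56 mm in diameter, 42 mm high.
- screwdriver: Bystander: screwdriver with a blue handle lying on the bench.
- screw_bin: Bystander: blue open bin 100 x 100 x 50 mm.
- connector: Bystander: small black and green connector, 26 x 40 x 26 mm.
- collar: Bystander: steel collar 40 mm in diameter, 12 mm high.
Not all that is in view belongs to the job. What is shaped like the module but orange is not meant.

How it is judged (in metres and radians):
On the way, in this order (a step that is already met when the one before it is completed fails the run):
1. the module stands flat and square in the nest between the lips, let go, not yet clamped (x of module in the frame of nest between -0.006 and 0.006 m and y of module in the frame of nest between -0.01 and 0.01 m and z of module in the frame of nest between -0.003 and 0.003 m and angle between module's own z axis and vertical below 0.06 rad and angle between the y axis of module and the y axis of fixture, either way round below 0.12 rad and contact force between the fingers and module below 0.1 N and contact force between each of jaw_left, jaw_right and module below 5 N), for 0.2 s.
2. both pads press the module with more than 10 N (x of module in the frame of nest between -0.006 and 0.006 m and y of module in the frame of nest between -0.01 and 0.01 m and z of module in the frame of nest between -0.003 and 0.003 m and angle between module's own z axis and vertical below 0.06 rad and angle between the y axis of module and the y axis of fixture, either way round below 0.12 rad and contact force between each of jaw_left, jaw_right and module above 10 N), for 0.2 s.
At the end, for the whole second after the job is handed in: The module stands upright (within 0.06 rad) on the nest (within 6 mm across, 10 mm along the jaws, 3 mm in height, 0.12 rad square), both pads press it with 10 to 55 N, the turnbuckle and the module are at rest and the module is let go (all of step 2 and contact force between the fingers and module below 0.1 N and contact force between each of jaw_left, jaw_right and module below 55 N and linear speed of module below 0.01 m/s and velocity of joint turnbuckle between -0.05 and 0.05 rad/s); the robot touches nothing.
It fails at once if the module is squeezed by a jaw with more than 55 N (cracked) (contact force between any of jaw_left, jaw_right and module above 55 N).
It fails at once if a bystander is pushed more than 20 mm (distance of any of valve_block, wash_bottle, spool, screwdriver, screw_bin, connector, collar from where it was at the start of the episode above 0.02 m).
It also fails if it takes over 67 s, if anything falls off the work surface, if the arm or the gripper's body presses on something with over 40 N, if the wrist force passes 120 N, or if a joint passes its speed limit or range.

## Working session

There is one attempt and no reset: what is moved stays moved. The work goes in short steps, Python scripts to look and compute and a tool call to move; the robot and the scene stay as the last step left them, time stands still between calls to the robot, and variables do not carry over. Pictures are saved under pics/ and viewed, and the job is handed in when it is done.

Besides the shell and the picture viewer there is one more tool, called after "Request:" as a command line: name --pt "numbers of a row" for each row, then --argument value for the rest. send_rows: Moves the arm, as the interface text tells. Its arguments: {"type":"object","properties":{"deltas":{"type":"array","items":{"type":"array","items":{"type":"number"}}},"grip_force":{"type":"number"}},"required":["deltas"]}

```bash
ls; mkdir -p pics
python3 - <<'E'
from bench import ctrl, grab_frame, nets
import cv2
s=ctrl.state();print({k:s[k] for k in('time_s','position','eef_rot','finger_gap','force')})
for n in('scene','top'):
    f=grab_frame(n);cv2.imwrite(f'pics/{n}0.png',f['pixels']);print(n,f['intrinsics'],f['dist'],f['extrinsics'])
    for t in('fixture','nest','wheel_centre','turnbuckle','jaw_left','jaw_right','module','tray','valve_block','wash_bottle','spool','screw_bin','connector'):
        try:
            r=nets.mark_of(t,f);print(t,[(x['position'],round(x['score'],2)) for x in r[:3]])
        except Exception as e:print(t,e)
print(ctrl.state()['time_s'])
E
```

```text
pics
{'time_s': 0.0, 'position': array([204.06417161, 590.23408768, 225.98276952]), 'eef_rot': array([3.14147234e+00, 1.48121992e-03, 1.23793472e+00]), 'finger_gap': 91.93036223934614, 'force': array([ 0.14089406,  0.78038415, -0.40044283])}
scene [[493.80412665   0.         325.23457577]
 [  0.         493.80412665 234.97405866]
 [  0.           0.           1.        ]] [-0.13914171  0.          0.          0.          0.        ] [[ 7.94836352e-01  4.70375953e-01 -3.83381842e-01  9.88394502e+02]
 [ 6.06587881e-01 -6.33490096e-01  4.80355535e-01 -5.30049952e+02]
 [-1.69209072e-02 -6.14358820e-01 -7.88845310e-01  9.50608057e+02]
 [ 0.00000000e+00  0.00000000e+00  0.00000000e+00  1.00000000e+00]]
fixture [([550.8, 45.5, 3.4], 0.9)]
nest [([589.3, 53.5, 63.7], 0.73), ([448.6, -326.7, 10.7], 0.25)]
wheel_centre [([488.4, 33.2, 82.1], 0.92)]
turnbuckle it knows: collar, connector, fixture, jaw_left, jaw_right, module, nest, screw_bin, screwdriver, spool, tray, valve_block, wash_bottle, wheel_centre
jaw_left [([536.0, 105.4, 1.0], 0.57)]
jaw_right [([564.2, -15.3, -3.0], 0.6)]
module [([
[... 847 characters left out ...]
]]
fixture [([551.9, 49.7, -1.0], 0.86), ([402.3, 316.2, -0.7], 0.6)]
nest [([592.9, 56.4, 58.6], 0.83)]
wheel_centre []
turnbuckle it knows: collar, connector, fixture, jaw_left, jaw_right, module, nest, screw_bin, screwdriver, spool, tray, valve_block, wash_bottle, wheel_centre
jaw_left [([535.5, 109.5, 0.3], 0.89)]
jaw_right [([566.5, -18.1, -1.2], 0.72)]
module [([684.5, -459.1, 3.4], 0.83), ([563.7, -339.7, 7.3], 0.82)]
tray [([502.7, -327.6, 0.3], 0.56)]
valve_block [([450.4, -332.7, 7.0], 0.95)]
wash_bottle [([750.1, 163.9, 0.2], 0.63)]
spool [([449.5, -332.3, 9.1], 0.47)]
screw_bin [([465.4, 450.5, 0.4], 0.58)]
connector [([404.4, 318.2, 1.8], 0.69), ([791.0, -235.2, -2.8], 0.6)]
1.3
```

View pics/scene0.png

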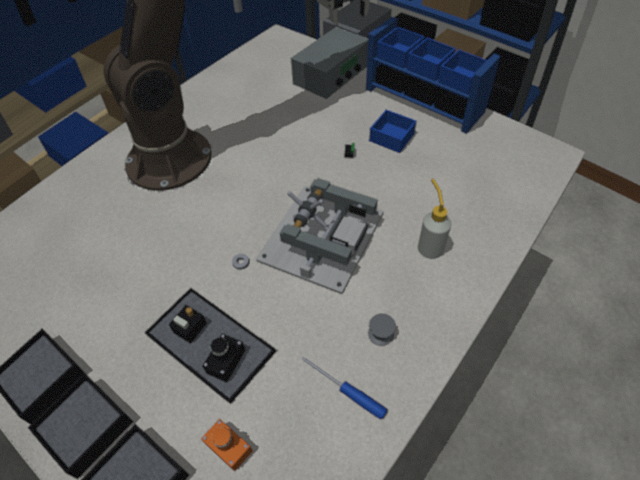

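View pics/top0.png

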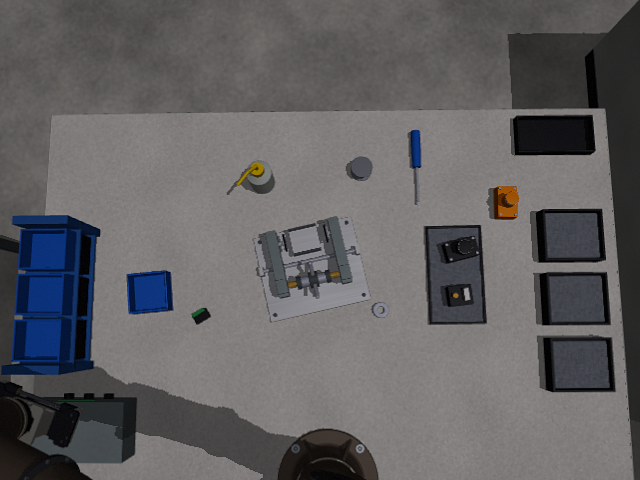

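The module (black, upright nose with a band) is at top px (462,248). The fixture is at (310,268) and the orange look-alike at (507,202). I'll refine the poses next.

```bash
cat > h.py <<'E'
from bench import ctrl, grab_frame, nets
import cv2, numpy as np
def proj(f,P):
    T=np.linalg.inv(f['extrinsics']);r,_=cv2.Rodrigues(T[:3,:3])
    return cv2.projectPoints(np.asarray(P,float).reshape(-1,1,3),r,T[:3,3],np.asarray(f['intrinsics']),np.asarray(f['dist'],float))[0].reshape(-1,2)
def ray(f,uv,z):
    u=cv2.undistortPoints(np.array(uv,float).reshape(-1,1,2),np.asarray(f['intrinsics']),np.asarray(f['dist'],float)).reshape(-1,2)
    E=f['extrinsics'];o=[]
    for a in u:
        d=E[:3,:3]@np.r_[a,1];o.append(E[:3,3]+d*(z-E[2,3])/d[2])
    return np.array(o)
def crop(img,c,w,h,s,name):
    x,y=int(c[0]-w/2),int(c[1]-h/2);x=max(x,0);y=max(y,0)
    cv2.imwrite(name,cv2.resize(img[y:y+h,x:x+w],None,fx=s,fy=s,interpolation=cv2.INTER_CUBIC));print(name,'origin',x,y,'scale',s)
def box(img,f,o,yaw,dx,dy,z,col):
    c,s=np.cos(yaw),np.sin(yaw)
    P=[[o[0]+c*a-s*b,o[1]+s*a+c*b,z] for a,b in((dx,dy),(-dx,dy),(-dx,-dy),(dx,-dy))]
    cv2.polylines(img,[np.round(proj(f,P)*8).astype(int)],True,col,1,cv2.LINE_AA,3)
E
python3 - <<'E'
from h import *
f=grab_frame('top');np.save('top.npy',f,allow_pickle=True)
g=grab_frame('scene');np.save('scene.npy',g,allow_pickle=True)
crop(f['pixels'],(312,270),140,120,5,'pics/fx_t.png')
crop(f['pixels'],(455,275),90,110,5,'pics/mod_t.png')
crop(g['pixels'],(320,235),140,120,5,'pics/fx_s.png')
crop(g['pixels'],(215,345),140,120,5,'pics/mod_s.png')
for n,p in(('t',f),('s',g)):
    r=nets.trace('module',p)
    for q in r:
        m=q['region'];ys,xs=np.nonzero(m);print(n,q['score'],xs.min(),xs.max(),ys.min(),ys.max(),cv2.minAreaRect(np.c_[xs,ys].astype(np.float32)))
E
```

```text
pics/fx_t.png origin 242 210 scale 5
pics/mod_t.png origin 410 220 scale 5
pics/fx_s.png origin 250 175 scale 5
pics/mod_s.png origin 145 285 scale 5
t 0.75 441 478 236 263 ((459.411865234375, 249.14707946777344), (21.3431339263916, 35.16766357421875), 75.96376037597656)
t 0.56 493 518 186 220 ((505.5, 203.0), (34.0, 25.0), 90.0)
s 0.84 201 251 419 470 ((226.5351104736328, 444.59228515625), (48.27707290649414, 30.055423736572266), 42.61406326293945)
s 0.82 202 245 334 381 ((222.80003356933594, 356.4000244140625), (33.98823165893555, 44.72135925292969), 26.56505012512207)
```

View pics/fx_t.png

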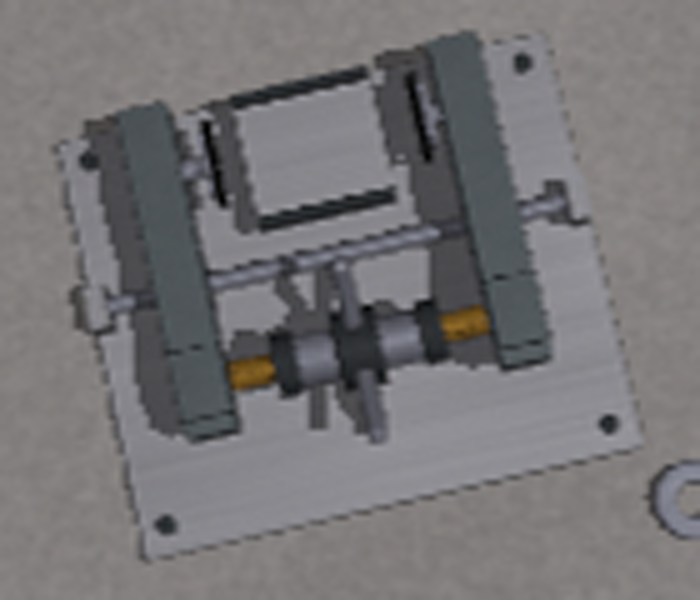

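View pics/mod_t.png

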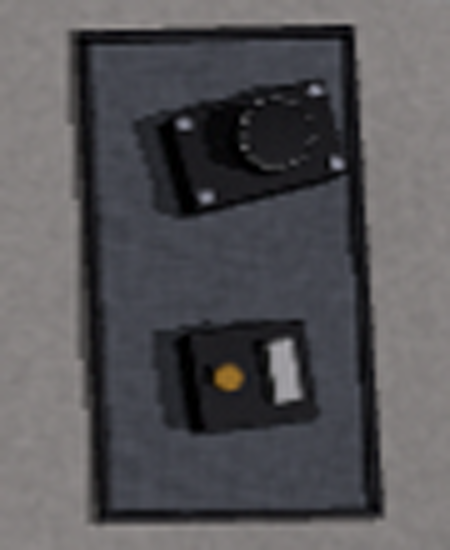

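View pics/fx_s.png

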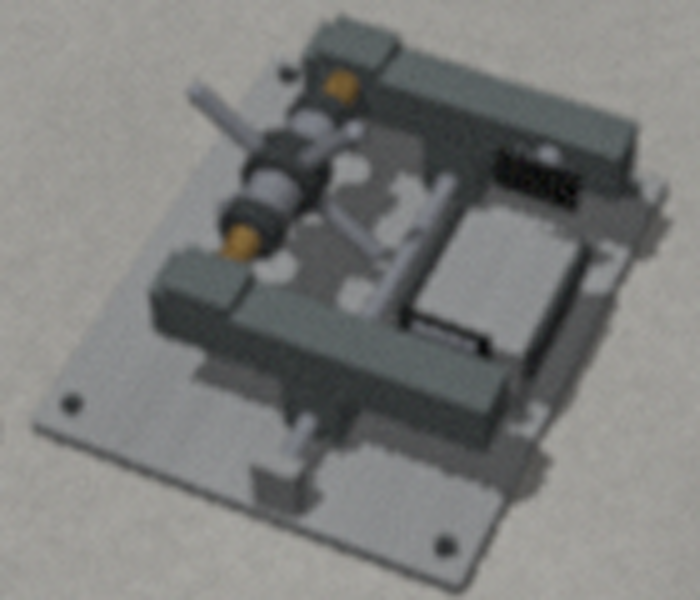

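View pics/mod_s.png

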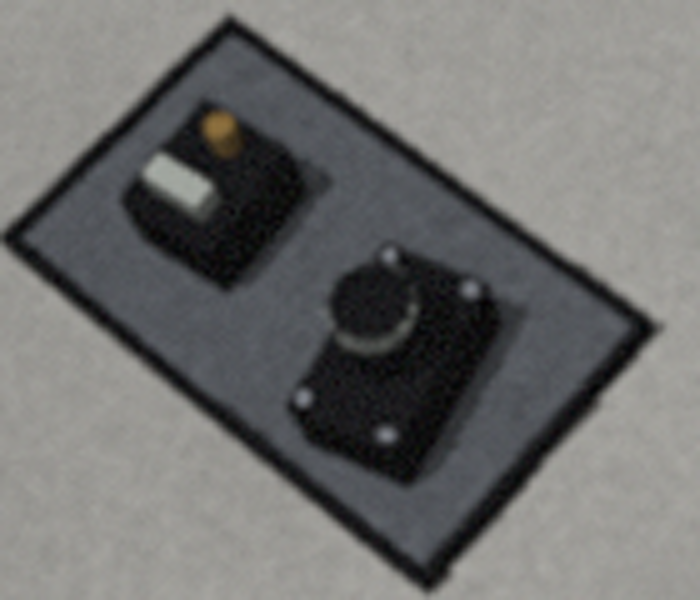

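Run:
```python
from h import *
from scipy.optimize import least_squares
f=np.load('top.npy',allow_pickle=True).item();g=np.load('scene.npy',allow_pickle=True).item()
c=lambda pts,o:np.array(pts)/5.+np.array(o)
def fit(obs,x0):
    def tr(p,L):
        L=np.array(L,float);a,b=np.cos(p[2]),np.sin(p[2])
        return np.c_[p[0]+a*L[:,0]-b*L[:,1],p[1]+b*L[:,0]+a*L[:,1],L[:,2]]
    def res(p): return np.concatenate([(proj(F,tr(p,L))-uv).ravel() for F,L,uv in obs])
    r=least_squares(res,x0,loss='soft_l1');print(r.x,np.round(res(r.x),1));return r.x
# fixture: plate 220(x) x 260(y)? check corners; lips inside corners
P=[(110,130,12),(110,-130,12),(-110,-130,12),(-110,130,12)]
t=c([(58,145),(545,35),(642,443),(145,558)],(242,210))-.4
F1=fit([(f,P,t)],[551,47,.23])
s=c([(462,592),(35,425)],(250,175))-.4
F2=fit([(f,P,t),(g,[P[1],P[2]],s)],[551,47,.23])
# scene-only with nest etc
n=F2[:2]+40*np.array([np.cos(F2[2]),np.sin(F2[2])]);print('nest',n)
w=F2[:2]-65*np.array([np.cos(F2[2]),np.sin(F2[2])]);print('wheel',w)
# module: top screws unknown spacing -> use mean & direction
st=ray(f,c([(184,124),(316,90),(337,162),(206,197)],(410,220))-.4,48)
ss=ray(g,c([(303,398),(390,256),(470,289),(387,434)],(145,285))-.4,48)
for q in(st,ss):
    print(np.round(q,1),q.mean(0))
    print(np.linalg.norm(q[1]-q[0]),np.linalg.norm(q[2]-q[1]),np.degrees([np.arctan2(*(q[1]-q[0])[1::-1]),np.arctan2(*(q[2]-q[3])[1::-1]),np.arctan2(*(q[2]-q[1])[1::-1])]))
print('nose',ray(f,c([(278,134)],(410,220))-.4,88),ray(g,c([(373,300)],(145,285))-.4,88))
m=(st.mean(0)+ss.mean(0))/2
for F,nm in((f,'t'),(g,'s')):
    im=F['pixels'].copy();k=4
    box(im,F,F2,F2[2],110,130,12,(0,0,255));box(im,F,n,F2[2],28,35,60,(0,255,0))
    box(im,F,n,F2[2],21,66,92,(255,0,0))
    cv2.imwrite(f'pics/o_{nm}.png',im)
    crop(im,(312,270) if nm=='t' else (320,235),140,120,5,f'pics/fo_{nm}.png')
```

```text
[5.20817352e+02 3.90256660e+01 2.18435205e-01] [-0.5 -0.6  0.1 -0.8  0.6  0.7 -0.1  0.6]
[5.22500032e+02 3.88220351e+01 2.22711306e-01] [-0.6 -1.  -0.1 -1.6  0.8 -0.2  0.2  0.1 -0.2 -1.1 -1.3 -0.7]
nest [561.51211895  47.65702607]
wheel [459.10539048  24.46517481]
[[ 574.9 -301.1   48. ]
 [ 591.6 -367.7   48. ]
 [ 555.2 -376.6   48. ]
 [ 538.  -310.7   48. ]] [ 564.91282621 -339.03882105   48.        ]
68.68956808670261 37.49447126276463 [ -75.90243425  -75.42862731 -166.2864326 ]
[[ 555.6 -376.6   48. ]
 [ 539.8 -310.6   48. ]
 [ 575.9 -301.3   48. ]
 [ 592.4 -366.8   48. ]] [ 565.92280492 -338.84347632   48.        ]
67.85855726887871 37.24618254822462 [103.42887435 104.18885651  14.39473333]
nose [[ 564.11677295 -338.45464155   88.        ]] [[ 567.52482603 -337.8818877    88.        ]]
pics/fo_t.png origin 242 210 scale 5
pics/fo_s.png origin 250 175 scale 5
```

View pics/fo_t.png

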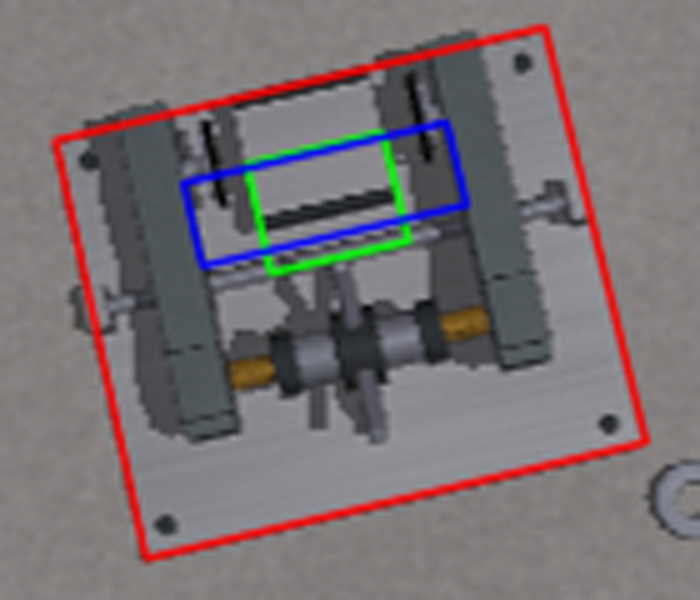

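View pics/fo_s.png

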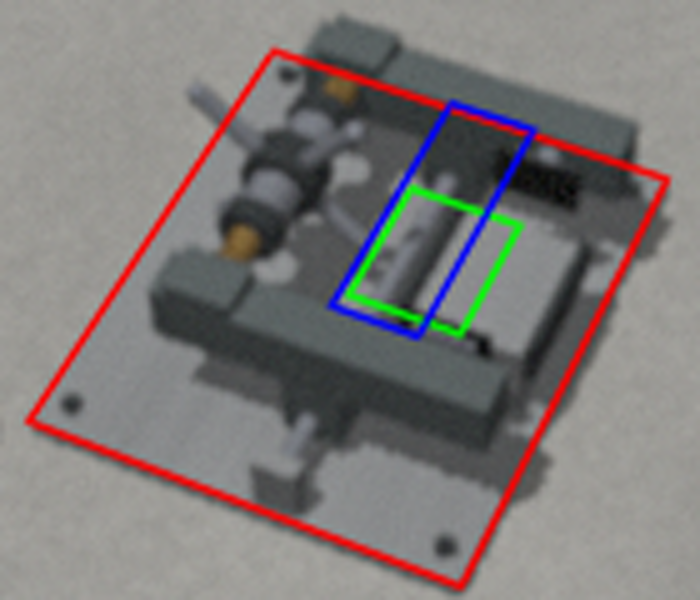

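Run:
```python
from h import *
f=np.load('top.npy',allow_pickle=True).item();g=np.load('scene.npy',allow_pickle=True).item()
c=lambda pts,o:np.array(pts)/5.+np.array(o)-.4
l=ray(f,c([(232,103),(368,72),(260,222),(396,193)],(242,210)),65);print(l,l.mean(0))
print('yaw', [np.arctan2((a-b)[1],(a-b)[0])-np.pi/2 for a,b in((l[0],l[1]),(l[2],l[3]))],np.linalg.norm(l[0]-l[1]),np.linalg.norm(l[0]-l[2]))
print('hubs',ray(g,c([(287,172)],(250,175)),85),ray(f,c([(360,340)],(242,210)),98))
for yaw in(.222,):
  u=np.array([np.cos(yaw),np.sin(yaw)])
  for o in((551,45.5),(552,47)):
    o=np.array(o);n=o+40*u
    for F,nm in((f,'t'),(g,'s')):
        im=F['pixels'].copy()
        im=cv2.resize(im,None,fx=1,fy=1)
        box(im,F,n,yaw,28,35,60,(0,255,0));box(im,F,o-u*65,yaw,5,42,85,(0,0,255))
        crop(im,(312,270) if nm=='t' else (320,235),140,120,5,f'pics/fp_{nm}{int(o[0])}.png')
```

```text
[[611.06524839  94.78073488  65.        ]
 [626.2380615   26.81017327  65.        ]
 [551.14011105  80.70557716  65.        ]
 [565.19014578  13.15740142  65.        ]] [588.40839168  53.86347168  65.        ]
yaw [np.float64(0.21962551505757677), np.float64(0.20507610159803114)] 69.64345987502395 61.55592701706738
hubs [[487.38232987  32.54713669  85.        ]] [[489.51850895  30.50973091  98.        ]]
pics/fp_t551.png origin 242 210 scale 5
pics/fp_s551.png origin 250 175 scale 5
pics/fp_t552.png origin 242 210 scale 5
pics/fp_s552.png origin 250 175 scale 5
```

View pics/fp_t552.png

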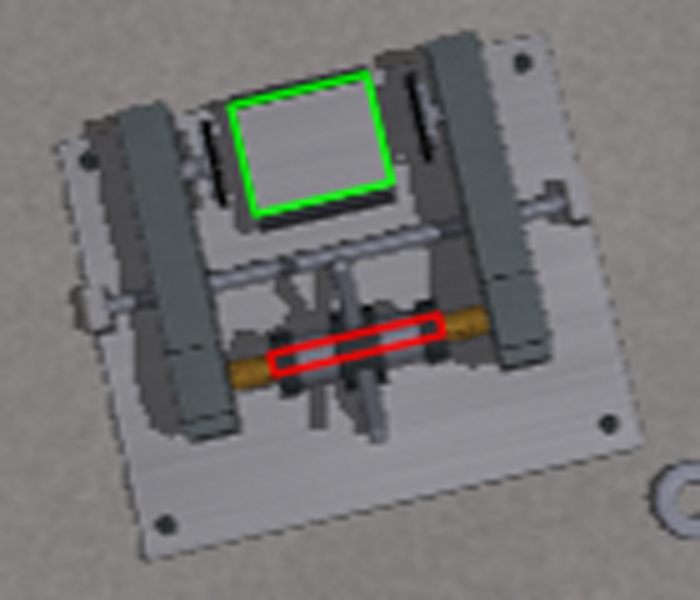

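View pics/fp_s552.png

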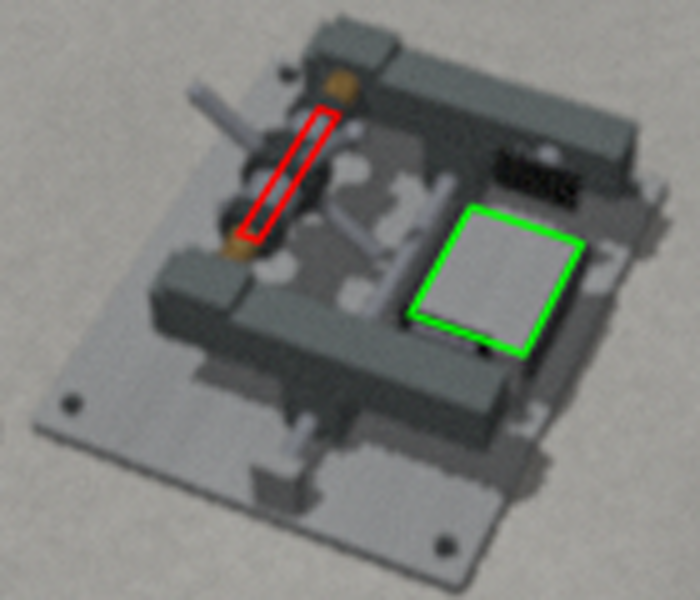

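```bash
cat >> h.py <<'E'
def delta(x,y,z,yaw,show=True):
    s=ctrl.state();p=s['position'];a=s['eef_rot'][2]
    d=np.array([x,y,z])-p;c,n=np.cos(a),np.sin(a)
    dy=(yaw-a+np.pi)%(2*np.pi)-np.pi
    r=[(d[0]*c+d[1]*n)/10,(d[0]*n-d[1]*c)/10,-d[2]/10,-np.degrees(dy)]
    if show:print('t',round(s['time_s'],2),'p',np.round(p,1),'rpy',np.round(s['eef_rot'],4),'F',np.round(s['force'],1),'gap',round(s['finger_gap'],1),'delta cm/deg',np.round(r,2),'len',np.linalg.norm(d))
    return r
E
python3 -c "
from h import *
delta(565.4,-338.9,170,-1.33)
print(np.round(ctrl.state()['joint_positions'],2))"
```

```text
t 1.5 p [204.2 590.7 226.7] rpy [ 3.1416e+00 -1.0000e-04  1.2379e+00] F [ 0.8 -0.2 -0. ] gap 91.6 delta cm/deg [-76.06  64.51   5.67 147.13] len 998.9497263995246
[-1.34  0.43  0.02  1.57 -0.01  1.13 -0.08]
```

Request:
send_rows --pt "-3.5 3 0 7 9" --pt "-7 6 0 14 9" --pt "-10.5 9 0 21 9" --pt "-14 12 0 28 9" --pt "-17.5 15 0 35 9" --pt "-21 18 0 42 9" --pt "-24.5 21 0 49 9" --pt "-28 24 0 56 9" --pt "-31.5 27 0 63 9" --pt "-35 30 0 70 9" --grip_force 40

```text
time_s: 2.5
position: [373.8, 160.2, 227.1]
eef_rot: [-3.141, -0.001, 0.011]
force: [1.1, 0.4, 0.1]
finger_gap: 89.8
```

```bash
python3 -c "
from h import *
delta(565.4,-338.9,170,-1.33)
print(np.round(ctrl.state()['joint_positions'],2))"
```

```text
t 2.5 p [373.8 160.2 227.1] rpy [-3.1406e+00 -7.0000e-04  1.1400e-02] F [1.1 0.4 0.1] gap 89.8 delta cm/deg [18.59 50.13  5.71 76.86] len 537.6681366227845
[-0.94  0.06  0.44  2.09 -0.03  1.   -0.48]
```

Request:
send_rows --pt "1.8 4.6 0 7 9" --pt "3.6 9.2 0 14 9" --pt "5.4 13.8 0 21 9" --pt "7.2 18.4 0 28 9" --pt "9 23 0 35 9" --pt "10.8 27.6 0 42 9" --pt "12.6 32.2 1 49 9" --pt "14.4 36.8 2 56 9" --pt "16.2 41.4 3 63 9" --pt "18 46 4 70 9"

```text
time_s: 3.5
position: [561.1, -295.3, 186.5]
eef_rot: [-3.141, 0.0, -1.21]
force: [0.8, 0.4, 1.0]
finger_gap: 90.0
```

```bash
python3 -c "
from h import *
delta(565.4,-338.9,150,-1.33)
print(np.round(ctrl.state()['joint_positions'],2))"
```

```text
t 3.5 p [ 561.1 -295.3  186.5] rpy [-3.1412e+00  2.0000e-04 -1.2095e+00] F [0.8 0.4 1. ] gap 90.0 delta cm/deg [4.23 1.13 3.65 6.9 ] len 56.98618393481244
[-0.12  0.59  0.83  1.65 -0.47  1.12 -0.38]
```

Request:
send_rows --pt "2.1 0.55 1.8 3.5 9" --pt "4.2 1.1 3.6 6.9 9" --pt "4.2 1.1 3.6 6.9 9"

```text
time_s: 3.8
position: [563.1, -339.5, 148.5]
eef_rot: [3.138, 0.0, -1.331]
force: [-0.6, 0.2, -1.2]
finger_gap: 90.1
```

Run:
```python
from h import *
f=grab_frame('wrist');cv2.imwrite('pics/w1.png',f['pixels'])
delta(565.4,-338.9,53,-1.33)
for t in('module',):
    print([(x['position'],x['score']) for x in nets.mark_of(t,f)])
im=f['pixels'].copy();box(im,f,(565.4,-338.9),.241,25,40,48,(0,255,0))
P=[[565.4+17*np.cos(a),-338.9+17*np.sin(a),88] for a in np.linspace(0,6.28,40)]
cv2.polylines(im,[proj(f,P).astype(int)],True,(0,0,255))
cv2.imwrite('pics/w1o.png',im)
```

```text
t 3.85 p [ 563.8 -337.9  149.7] rpy [ 3.1391e+00  7.0000e-04 -1.3279e+00] F [-0.2  0.  -0.2] gap 90.2 delta cm/deg [ 0.13 -0.13  9.67  0.12] len 96.75072039300366
[([690.1, -459.8, 0.4], 0.91)]
```

View pics/w1o.png

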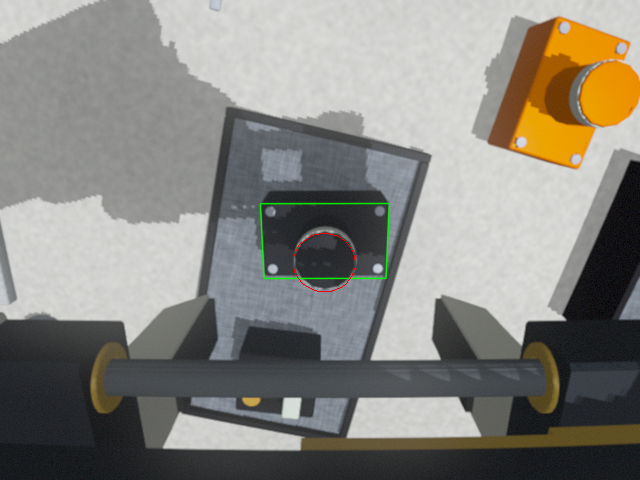

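Wrist view: the model overlay matches the real module (screws centred at px (325,240), nose at (325,259)). I'm descending now.

Request:
send_rows --pt "0.1 -0.1 2.5 0 9" --pt "0.1 -0.1 5 0 9" --pt "0.1 -0.1 7.5 0 9" --pt "0.1 -0.1 9.2 0 9" --pt "0.1 -0.1 9.6 0 9" --pt "0.1 -0.1 9.6 0 2" --pt "0.1 -0.1 9.6 0 2" --pt "0.1 -0.1 9.6 0 2" --pt "0.1 -0.1 9.6 0 2" --pt "0.1 -0.1 9.6 0 2" --grip_force 40

```text
time_s: 4.9
position: [566.4, -337.7, 55.5]
eef_rot: [-3.141, -0.0, -1.326]
force: [0.2, 0.4, 0.2]
finger_gap: 54.9
```

Request:
send_rows --pt "0 0 0 0 2" --pt "0 0 0 0 2" --pt "0 0 0 0 2"

```text
time_s: 5.2
position: [566.2, -338.0, 55.1]
eef_rot: [-3.141, -0.001, -1.326]
force: [0.1, -1.3, 0.5]
finger_gap: 33.2
```

Request:
send_rows --pt "0 0 0 0 2" --pt "0 0 -0.5 0 2" --pt "0 0 -1.5 0 2" --pt "0 0 -3 0 2" --pt "0 0 -5 0 2" --pt "0 0 -7 0 2" --pt "0 0 -9 0 2" --pt "0 0 -11 0 2" --pt "0 0 -12.5 0 2" --pt "0 0 -13 0 2"

```text
time_s: 6.2
position: [566.7, -338.2, 187.5]
eef_rot: [-3.139, -0.002, -1.326]
force: [0.7, 0.3, -5.0]
finger_gap: 33.4
```

```bash
python3 -c "
from h import *
delta(589,54.5,185,-1.353)
print(np.round(ctrl.state()['joint_positions'],2))"
```

```text
t 6.2 p [ 566.7 -338.2  187.5] rpy [-3.1394e+00 -1.8000e-03 -1.3261e+00] F [ 0.7  0.3 -5. ] gap 33.4 delta cm/deg [-37.56 -11.68   0.25   1.54] len 393.3184726889663
[-0.05  0.64  0.85  1.58 -0.51  1.16 -0.42]
```

Request:
send_rows --pt "-2 -0.6 0 0 2" --pt "-6 -1.9 0 0.3 2" --pt "-10.5 -3.3 0 0.6 2" --pt "-15 -4.7 0 0.9 2" --pt "-19.5 -6.1 0 1.2 2" --pt "-24 -7.5 0 1.5 2" --pt "-28.5 -8.9 0 1.5 2" --pt "-33 -10.3 0 1.5 2" --pt "-36.4 -11.3 0 1.5 2" --pt "-37.6 -11.7 0 1.5 2"

```text
time_s: 7.2
position: [587.9, 61.5, 184.1]
eef_rot: [3.14, 0.002, -1.346]
force: [0.2, 0.2, -5.9]
finger_gap: 33.3
```

Request:
send_rows --pt "0 0 0 0 2" --pt "0 0 0 0 2"

```text
time_s: 7.4
position: [588.2, 54.4, 184.9]
eef_rot: [3.141, -0.001, -1.353]
force: [-0.7, -1.3, -6.3]
finger_gap: 33.6
```

Run:
```python
from h import *
delta(589,54.5,107,-1.353)
f=grab_frame('wrist');g=grab_frame('scene');t=grab_frame('top')
np.save('w2.npy',f,allow_pickle=True);np.save('s2.npy',g,allow_pickle=True)
im=f['pixels'].copy();yaw=.218
box(im,f,(589,54.5),yaw,28,35,60,(0,255,0));box(im,f,(589,54.5),yaw,29,35,66,(255,255,0))
cv2.imwrite('pics/w2.png',im)
crop(g['pixels'],(330,210),140,120,5,'pics/s2.png')
print([(x['position'],x['score']) for x in nets.mark_of('nest',f)],[(x['position'],x['score']) for x in nets.mark_of('wheel_centre',f)],[(x['position'],x['score']) for x in nets.mark_of('module',f)])
```

```text
t 7.4 p [588.2  54.4 184.9] rpy [ 3.1410e+00 -9.0000e-04 -1.3528e+00] F [-0.7 -1.3 -6.3] gap 33.6 delta cm/deg [ 0.01 -0.08  7.79  0.01] len 77.94724620848125
pics/s2.png origin 260 150 scale 5
[([592.9, 51.1, 61.9], 0.75)] [([402.3, 316.2, 3.9], 0.64)] [([587.6, 51.8, 134.8], 0.7)]
```

View pics/w2.png

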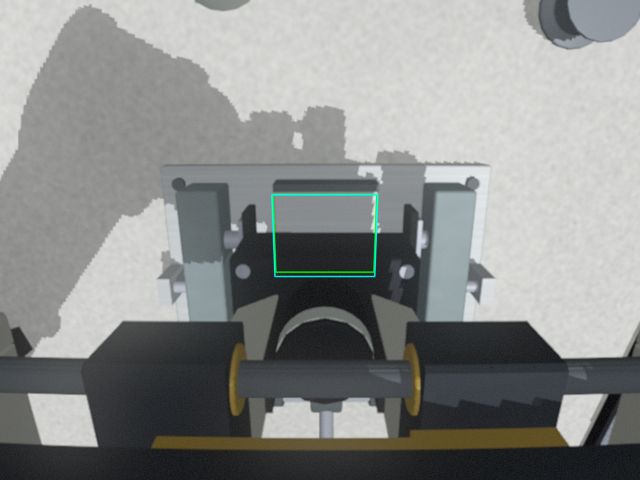

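View pics/s2.png

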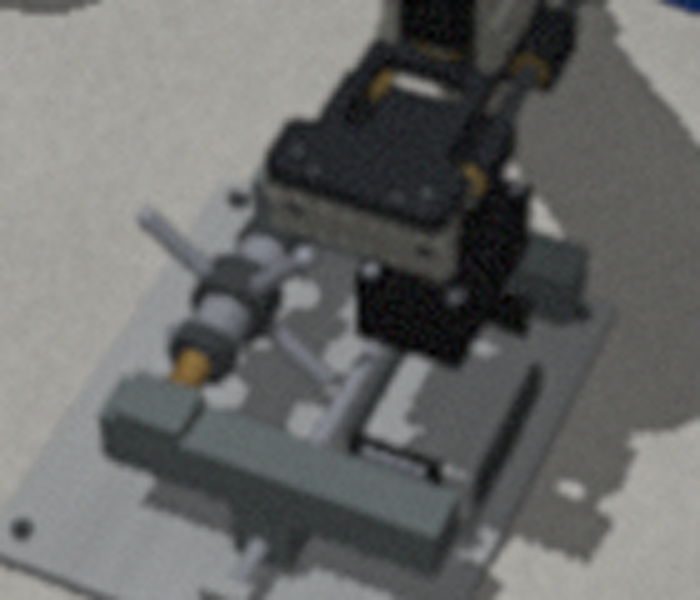

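Run:
```python
from h import *
f=np.load('w2.npy',allow_pickle=True).item()
im=cv2.resize(f['pixels'][150:300,160:495],None,fx=2.3,fy=2.3,interpolation=cv2.INTER_CUBIC)
cv2.imwrite('pics/w2z.png',im)
```

```text
(no output)
```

View pics/w2z.png

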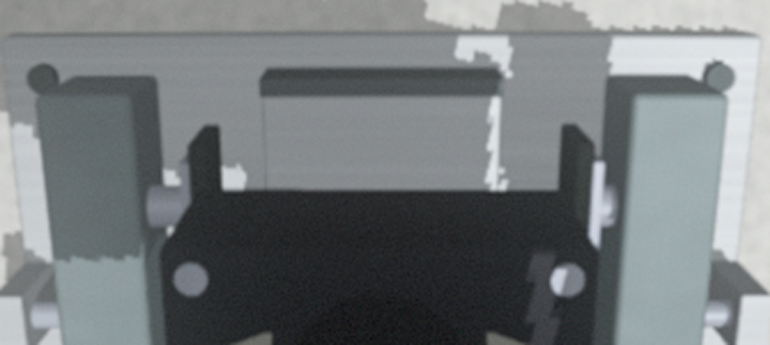

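Run:
```python
from h import *
f=np.load('w2.npy',allow_pickle=True).item()
c=lambda pts:(np.array(pts)+.5)/2.3-.5+np.array([160,150])
e=ray(f,c([(264,96),(499,96)]),60);print(e)
yaw=.218;R=np.array([[np.cos(yaw),np.sin(yaw)],[-np.sin(yaw),np.cos(yaw)]])
print('lip ends in nest frame',(e[:,:2]-[589,54.5])@R.T)
l=ray(f,c([(262,92),(501,92),(266,70),(497,69)]),66);print('lip top',(l[:,:2]-[589,54.5])@R.T)
s=ray(f,c([(190,280),(568,280)]),185-7);print('screws',s,(s[:,:2]-[588.2,54.4])@R.T)
pl=ray(f,c([(5,36),(760,36)]),12);print('plate far edge',(pl[:,:2]-[589,54.5])@R.T)
```

```text
[[610.80954897  93.68838545  60.        ]
 [625.66706045  26.50772508  60.        ]]
lip ends in nest frame [[ 29.76892146  33.54396065]
 [ 29.74512662 -35.26000879]]
lip top [[ 32.03049128  33.36799517]
 [ 32.00704956 -35.04527391]
 [ 38.34394738  32.01031005]
 [ 38.60783523 -33.67120228]]
screws [[599.00199168  91.7720175  178.        ]
 [613.79692075  24.83133649 178.        ]] [[ 18.62905219  34.15126837]
 [ 18.59605825 -34.40486638]]
plate far edge [[  41.84573873  126.55028564]
 [  41.77571552 -129.32115307]]
```

```bash
python3 -c "
from h import *
delta(589.7,53.9,107.3,-1.353)"
```

```text
t 7.7 p [588.5  54.3 185.2] rpy [-3.1415e+00 -1.0000e-04 -1.3540e+00] F [-0.3 -0.3 -6.2] gap 33.4 delta cm/deg [ 0.07 -0.11  7.79 -0.06] len 77.8663612485676
```

Request:
send_rows --pt "0.1 -0.1 1 0 2" --pt "0.1 -0.1 2.5 0 2" --pt "0.1 -0.1 4 0 2" --pt "0.1 -0.1 5.5 0 2" --pt "0.1 -0.1 6.5 0 2" --pt "0.1 -0.1 7 0 2" --pt "0.1 -0.1 7.3 0 2" --pt "0.1 -0.1 7.5 0 2" --pt "0.1 -0.1 7.6 0 2" --pt "0.1 -0.1 7.7 0 2"

```text
time_s: 8.7
position: [590.0, 54.8, 108.4]
eef_rot: [-3.141, 0.0, -1.352]
force: [0.5, 0.6, -5.5]
finger_gap: 33.8
```

Request:
send_rows --pt "0 0 0 0 2" --pt "0 0 0.05 0 2" --pt "0 0 0.05 0 2"

```text
time_s: 9.0
position: [589.8, 54.9, 107.6]
eef_rot: [-3.141, 0.0, -1.352]
force: [-0.6, 0.1, -5.6]
finger_gap: 33.0
```

Not in contact yet, so I'll lower in small steps.

Request:
send_rows --pt "0 0 0.05 0 2" --pt "0 0 0.1 0 2" --pt "0 0 0.1 0 2"

```text
time_s: 9.3
position: [589.8, 54.8, 107.1]
eef_rot: [-3.141, 0.0, -1.352]
force: [-2.7, 0.5, 3.5]
finger_gap: 33.1
```

Run:
```python
from h import *
delta(589.7,53.9,107.3,-1.353)
g=grab_frame('scene');crop(g['pixels'],(330,215),140,120,5,'pics/s3.png')
delta(589.7,53.9,107.3,-1.353)
```

```text
t 9.3 p [589.8  54.8 107.1] rpy [-3.1411e+00  4.0000e-04 -1.3523e+00] F [-2.7  0.5  3.5] gap 33.1 delta cm/deg [ 0.08  0.03 -0.02  0.04] len 0.9365797285176368
pics/s3.png origin 260 155 scale 5
t 9.35 p [589.9  54.8 107.1] rpy [-3.1411e+00  4.0000e-04 -1.3523e+00] F [-3.5  1.   4.9] gap 33.5 delta cm/deg [ 0.08  0.03 -0.02  0.04] len 0.933776588961441
```

View pics/s3.png

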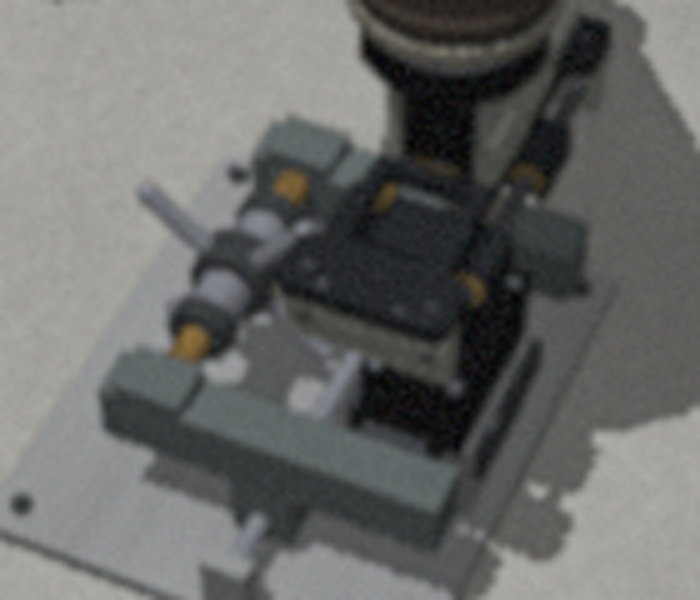

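It touches down at the expected height and sits between the lips, so I'm releasing.

Request:
send_rows --pt "0 0 0 0 6.2" --pt "0 0 0 0 6.2" --pt "0 0 0 0 6.2" --pt "0 0 0 0 6.2" --pt "0 0 0 0 6.2" --pt "0 0 -1 0 6.2" --pt "0 0 -3 0 6.2" --pt "0 0 -6 0 6.2" --pt "0 0 -9 0 6.2" --pt "0 0 -11 0 6.2"

```text
time_s: 10.35
position: [590.4, 54.3, 219.4]
eef_rot: [-3.139, -0.0, -1.353]
force: [1.9, -0.3, -0.5]
finger_gap: 61.8
```

Run:
```python
from h import *
delta(440,20,220,-1.353)
g=grab_frame('wrist');cv2.imwrite('pics/w4.png',g['pixels']);np.save('w4.npy',g,allow_pickle=True)
```

```text
t 10.35 p [590.4  54.3 219.4] rpy [-3.1393e+00 -3.0000e-04 -1.3528e+00] F [ 1.9 -0.3 -0.5] gap 61.8 delta cm/deg [ 1.000e-01  1.543e+01 -6.000e-02  1.000e-02] len 154.2562207312251
```

View pics/w4.png

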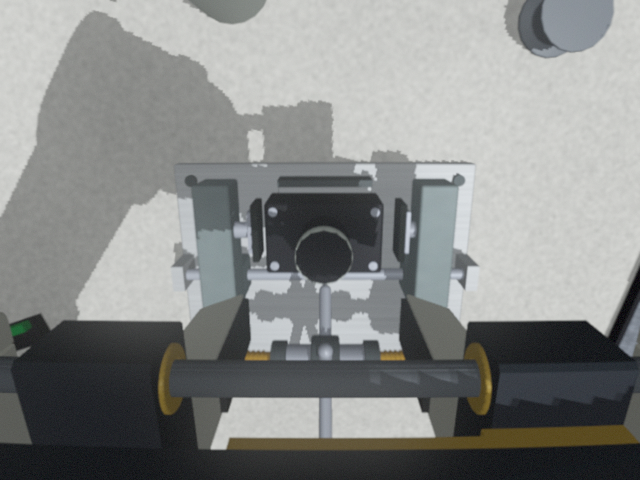

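```bash
cat >> h.py <<'E'
O=np.array([589.8,54.0])-40*np.array([np.cos(.218),np.sin(.218)]);YAW=.218
def fx(p):
    p=np.asarray(p,float).reshape(-1,3);c,s=np.cos(YAW),np.sin(YAW)
    return np.c_[O[0]+c*p[:,0]-s*p[:,1],O[1]+s*p[:,0]+c*p[:,1],p[:,2]]
def tips(th,r=62): return fx([[-65+r*np.sin(th+k*np.pi/2),0,85+r*np.cos(th+k*np.pi/2)] for k in range(4)])
E
python3 - <<'E'
from h import *
g=np.load('scene.npy',allow_pickle=True).item();w=np.load('w4.npy',allow_pickle=True).item()
print('wheel',fx([-65,0,85]))
c=lambda pts,o:np.array(pts)/5.+np.array(o)-.4
print('obs',c([(197,92),(355,130),(385,255)],(250,175)))
for th in np.arange(0,1.01,.1):
    print(round(th,1),np.round(proj(g,tips(th)),0).tolist(),np.round(proj(w,tips(th)),0).tolist())
E
```

```text
wheel [[487.28514457  31.29087373  85.        ]]
obs [[289.  193. ]
 [320.6 200.6]
 [326.6 225.6]]
0.0 [[305.0, 191.0], [331.0, 218.0], [308.0, 226.0], [283.0, 201.0]] [[325.0, 413.0], [325.0, 288.0], [325.0, 323.0], [325.0, 424.0]]
0.1 [[308.0, 192.0], [331.0, 219.0], [306.0, 225.0], [283.0, 200.0]] [[325.0, 404.0], [325.0, 285.0], [325.0, 329.0], [325.0, 429.0]]
0.2 [[310.0, 193.0], [331.0, 221.0], [303.0, 224.0], [283.0, 198.0]] [[325.0, 396.0], [325.0, 283.0], [325.0, 336.0], [325.0, 433.0]]
0.3 [[313.0, 194.0], [330.0, 222.0], [301.0, 223.0], [283.0, 196.0]] [[325.0, 386.0], [325.0, 282.0], [325.0, 342.0], [325.0, 437.0]]
0.4 [[315.0, 196.0], [329.0, 224.0], [299.0, 222.0], [284.0, 195.0]] [[325.0, 377.0], [325.0, 282.0], [325.0, 349.0], [325.0, 440.0]]
0.5 [[318.0, 197.0], [328.0, 225.0], [297.0, 220.0], [285.0, 194.0]] [[325.0, 367.0], [325.0, 282.0], [325.0, 355.0], [325.0, 442.0]]
0.6 [[320.0, 199.0], [327.0, 226.0], [295.0, 219.0], [286.0, 192.0]] [[325.0, 357.0], [325.0, 283.0], [325.0, 362.0], [325.0, 444.0]]
0.7 [[322.0, 201.0], [325.0, 227.0], [293.0, 217.0], [287.0, 191.0]] [[325.0, 348.0], [325.0, 285.0], [325.0, 369.0], [325.0, 445.0]]
0.8 [[324.0, 203.0], [324.0, 227.0], [291.0, 215.0], [289.0, 191.0]] [[325.0, 338.0], [325.0, 288.0], [325.0, 376.0], [325.0, 445.0]]
0.9 [[325.0, 205.0], [322.0, 228.0], [289.0, 214.0], [290.0, 190.0]] [[325.0, 329.0], [325.0, 291.0], [325.0, 383.0], [325.0, 444.0]]
1.0 [[327.0, 207.0], [320.0, 228.0], [288.0, 212.0], [292.0, 190.0]] [[325.0, 321.0], [325.0, 295.0], [325.0, 389.0], [325.0, 442.0]]
```

Run:
```python
from h import *
w=np.load('w4.npy',allow_pickle=True).item()
cv2.imwrite('pics/w4z.png',cv2.resize(w['pixels'][170:320,180:480],None,fx=2.6,fy=2.6,interpolation=cv2.INTER_CUBIC))
delta(*fx([-65-70,0,0])[0,:2],220,-1.353)
```

```text
t 10.4 p [591.7  54.1 221.9] rpy [-3.1358e+00 -4.0000e-04 -1.3529e+00] F [ 2.2 -1.3  1.8] gap 62.1 delta cm/deg [-3.000e-02  1.769e+01  1.900e-01  1.000e-02] len 176.91785190885994
```

View pics/w4z.png

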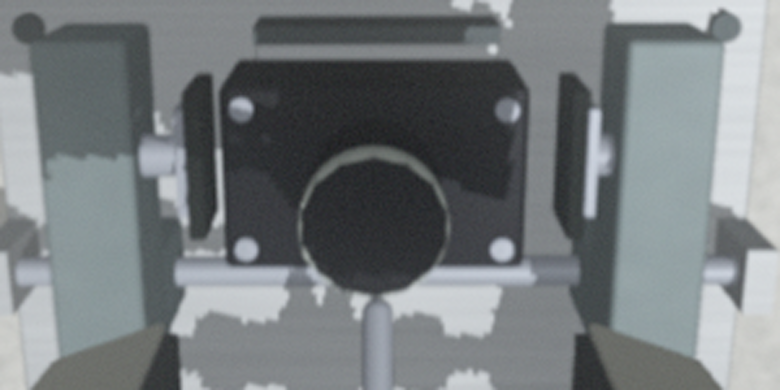

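Run:
```python
from h import *
w=np.load('w4.npy',allow_pickle=True).item()
c=lambda pts:(np.array(pts)+.5)/2.6-.5+np.array([180,170])
R=np.array([[np.cos(YAW),np.sin(YAW)],[-np.sin(YAW),np.cos(YAW)]])
for z,p in((65,[(214,80),(217,170),(556,75),(556,170)]),(100,[(222,150),(527,150),(240,108),(508,110),(502,250),(245,250)])):
    q=ray(w,c(p),z)[:,:2];print(z,np.round((q-O)@R.T,1))
```

```text
65 [[ 59.4  46.8]
 [ 32.5  47.1]
 [ 60.9 -51.5]
 [ 32.5 -52.9]]
100 [[ 48.   40.3]
 [ 48.  -39.1]
 [ 59.2  35.2]
 [ 58.6 -33.8]
 [ 20.3 -33.6]
 [ 20.3  35.3]]
```

Request:
send_rows --pt "0 2 0 0 0" --pt "0 5.5 0 0 0" --pt "0 9 0 0 0" --pt "0 12.5 0 0 0" --pt "0 15.5 0 0 0" --pt "0 17.2 0 0 0" --pt "0 17.7 1 0 0" --pt "0 17.7 4 0 0" --pt "0 17.7 8 0 0" --pt "0 17.7 9 0 0"

```text
time_s: 11.4
position: [415.5, 16.0, 123.7]
eef_rot: [3.137, -0.001, -1.353]
force: [-0.4, -0.0, -0.0]
finger_gap: 0.7
```

```bash
cat >> h.py <<'E'
def loc():
    s=ctrl.state();p=s['position'];R=np.array([[np.cos(YAW),np.sin(YAW)],[-np.sin(YAW),np.cos(YAW)]])
    q=R@(p[:2]-O);F=s['force'];Fl=R@F[:2]
    Z=p[2]-85;Xf=q[0]+65+9.5
    # spoke angle from contact with finger edge
    from scipy.optimize import brentq
    try: phi=brentq(lambda a:Z*np.tan(a)-5/np.cos(a)-Xf,-1.2,1.3)
    except Exception: phi=np.nan
    M=(Z*-Fl[0]-Xf*-F[2])/1000
    print('t',round(s['time_s'],2),'X(tcp)',round(q[0]+65,1),'Y',round(q[1],1),'Z',round(Z,1),'Xface',round(Xf,1),'F local',np.round([*Fl,F[2]],1),'phi_edge',round(phi,3),'M_edge',round(M,3),'yaw',round(s['eef_rot'][2],3),'gap',round(s['finger_gap'],1))
E
python3 - <<'E'
from h import *
loc();delta(*fx([-65-70,0,0])[0,:2],113,-1.353)
E
```

```text
t 11.4 X(tcp) -73.4 Y 0.6 Z 38.7 Xface -63.9 F local [-0.4  0.  -0. ] phi_edge -0.96 M_edge 0.017 yaw -1.353 gap 0.7
t 11.4 p [415.5  16.  123.7] rpy [ 3.1370e+00 -1.3000e-03 -1.3527e+00] F [-0.4 -0.  -0. ] gap 0.7 delta cm/deg [ 0.06 -0.34  1.07  0.02] len 11.220862971304946
```

Request:
send_rows --pt "0 0 0.9 0 0" --pt "0 0 0.9 0 0" --pt "0 -0.5 0.9 0 0" --pt "0 -1 0.9 0 0" --pt "0 -1.5 0.9 0 0" --pt "0 -1.9 0.9 0 0" --pt "0 -2.3 0.9 0 0" --pt "0 -2.7 0.9 0 0" --pt "0 -3.1 0.9 0 0" --pt "0 -3.5 0.9 0 0" --grip_force 30

```text
time_s: 12.4
position: [449.7, 23.3, 117.6]
eef_rot: [3.139, 0.0, -1.353]
force: [-6.1, -4.3, 3.9]
finger_gap: 0.4
```

Run:
```python
from h import *
loc();print(ctrl.state()['force'],ctrl.state()['torque'])
g=grab_frame('scene');crop(g['pixels'],(310,215),140,120,5,'pics/s5.png')
```

```text
t 12.4 X(tcp) -38.5 Y 0.3 Z 32.6 Xface -29.0 F local [-6.8 -2.9  3.9] phi_edge -0.612 M_edge 0.11 yaw -1.353 gap 0.4
[-6.05899225 -4.30555721  3.89476727] [-1.06167776  1.56539555 -0.0790032 ]
pics/s5.png origin 240 155 scale 5
```

View pics/s5.png

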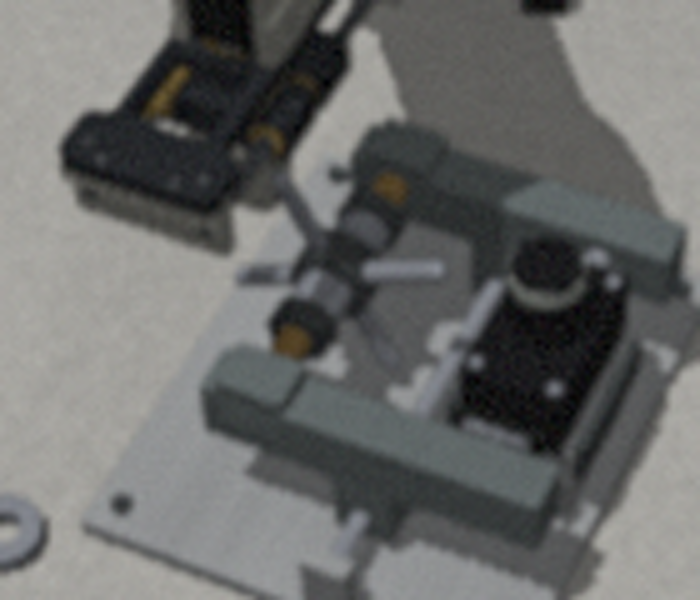

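Request:
send_rows --pt "0 -0.4 0 0 0" --pt "0 -0.8 0 0 0" --pt "0 -1.2 0 0 0" --pt "0 -1.6 0 0 0" --pt "0 -2 0 0 0" --pt "0 -2.4 0 0 0" --pt "0 -2.8 0 0 0" --pt "0 -3.2 0 0 0"

```text
time_s: 13.25
position: [481.0, 30.2, 117.6]
eef_rot: [3.139, 0.0, -1.353]
force: [-7.0, -4.2, 1.4]
finger_gap: 0.3
```

```bash
python3 -c "
from h import *
loc()"
```

```text
t 13.25 X(tcp) -6.4 Y 0.3 Z 32.6 Xface 3.1 F local [-7.8 -2.6  1.4] phi_edge 0.249 M_edge 0.258 yaw -1.353 gap 0.3
```

Request:
send_rows --pt "0 -0.3 0 0 0" --pt "0 -0.6 0 0 0" --pt "0 -0.9 0 0 0" --pt "0 -1.2 0 0 0" --pt "0 -1.5 0 0 0"

```text
time_s: 13.75
position: [494.9, 33.7, 117.2]
eef_rot: [3.137, 0.001, -1.352]
force: [-7.3, -3.6, 0.3]
finger_gap: 0.4
```

```bash
python3 -c "
from h import *
loc()"
```

```text
t 13.75 X(tcp) 8.0 Y 0.7 Z 32.2 Xface 17.5 F local [-7.9 -1.9  0.3] phi_edge 0.634 M_edge 0.261 yaw -1.352 gap 0.4
```

Request:
send_rows --pt "0 -0.3 0 0 0" --pt "0 -0.6 0 0 0" --pt "0 -0.9 0 0 0" --pt "0 -1.2 0 0 0"

```text
time_s: 14.15
position: [507.3, 36.6, 117.5]
eef_rot: [3.139, 0.001, -1.352]
force: [-6.6, -1.2, 2.4]
finger_gap: 0.4
```

```bash
python3 -c "
from h import *
loc();delta(*fx([-65-75,0,0])[0,:2],190,-1.353)"
```

```text
t 14.15 X(tcp) 20.7 Y 0.9 Z 32.5 Xface 30.2 F local [-6.7  0.3  2.4] phi_edge 0.861 M_edge 0.288 yaw -1.352 gap 0.4
t 14.15 p [507.3  36.6 117.5] rpy [ 3.1386e+00  8.0000e-04 -1.3521e+00] F [-6.6 -1.2  2.4] gap 0.4 delta cm/deg [ 0.08  9.57 -7.25  0.05] len 120.04045411097269
```

Request:
send_rows --pt "0 0.5 0 0 0" --pt "0 0.5 -3 0 0" --pt "0 0.5 -6 0 0" --pt "0 3 -6.5 0 0" --pt "0 6 -6.5 0 0" --pt "0 8.3 -6.5 0 0" --pt "0 8.5 -5.5 0 0" --pt "0 8.5 -2.5 0 0" --pt "0 8.5 -0.3 0 0" --pt "0 8.5 0 0 0"

```text
time_s: 15.15
position: [425.0, 18.4, 115.9]
eef_rot: [3.139, -0.001, -1.352]
force: [0.8, -0.7, 0.3]
finger_gap: 0.6
```

Run:
```python
from h import *
loc()
f=grab_frame('wrist');cv2.imwrite('pics/w6.png',f['pixels']);np.save('w6.npy',f,allow_pickle=True)
g=grab_frame('scene');crop(g['pixels'],(320,225),140,120,5,'pics/s6.png')
for th in np.arange(2.2,2.7,.1)-np.pi/2: print(th+np.pi/2,(np.round(proj(g,tips(th)),1)-[250,165])*5)
loc()
```

```text
t 15.15 X(tcp) -63.5 Y 0.9 Z 30.9 Xface -54.0 F local [ 0.6 -0.9  0.3] phi_edge -0.971 M_edge -0.036 yaw -1.352 gap 0.6
pics/s6.png origin 250 165 scale 5
2.2 [[351.5 173. ]
 [382.5 305.5]
 [220.5 266. ]
 [181.5 136. ]]
2.3000000000000003 [[361.5 182. ]
 [375.  309. ]
 [211.  258. ]
 [188.  131. ]]
2.4000000000000004 [[371.  191.5]
 [367.  312. ]
 [202.  249.5]
 [196.  127.5]]
2.5000000000000004 [[379.  201.5]
 [358.  314. ]
 [194.  240.5]
 [204.5 124.5]]
2.6000000000000005 [[386.  211.5]
 [348.5 315. ]
 [187.  231. ]
 [214.  122.5]]
t 15.25 X(tcp) -62.7 Y 0.3 Z 32.5 Xface -53.2 F local [-0.5 -0.4  0. ] phi_edge -0.942 M_edge 0.013 yaw -1.353 gap 0.0
```

View pics/s6.png

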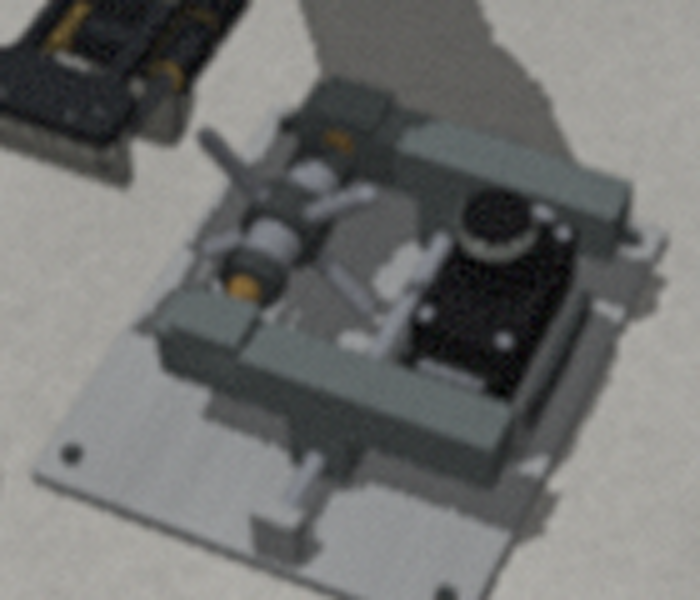

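View pics/w6.png

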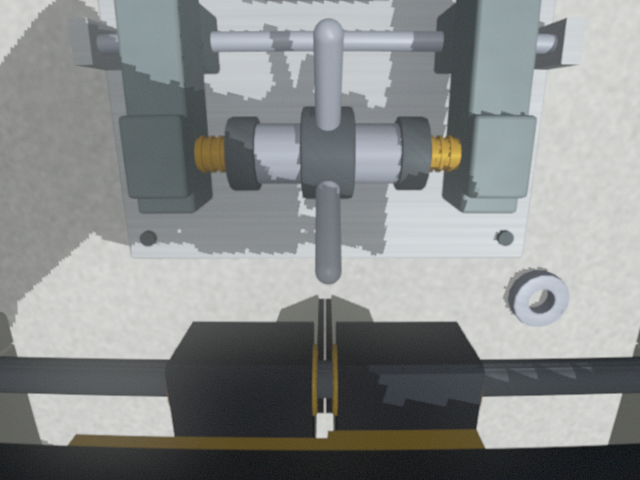

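```bash
cat >> h.py <<'E'
def loct():
    from scipy.optimize import brentq
    loc();s=ctrl.state();R=np.array([[np.cos(YAW),np.sin(YAW)],[-np.sin(YAW),np.cos(YAW)]])
    Xf=(R@(s['position'][:2]-O))[0]+74.5
    a=brentq(lambda a:62*np.sin(a)-5*np.cos(a)-Xf,-1.3,1.3);Zc=62*np.cos(a)+5*np.sin(a);Fx=(R@s['force'][:2])[0]
    print('  tip: phi',round(a,3),'theta',round(a+np.pi,3),'Zc',round(Zc,1),'M_tip',round((-Fx*Zc+Xf*s['force'][2])/1000,3))
E
echo
```

Request:
send_rows --pt "0 -0.4 0 0 0" --pt "0 -0.8 0 0 0" --pt "0 -1.2 0 0 0" --pt "0 -1.5 0 0 0" --pt "0 -1.8 0 0 0"

```text
time_s: 15.75
position: [440.3, 21.0, 117.2]
eef_rot: [3.136, 0.001, -1.353]
force: [-11.8, -5.8, 6.7]
finger_gap: 0.7
```

```bash
python3 -c "
from h import *
loct()"
```

```text
t 15.75 X(tcp) -48.1 Y 0.1 Z 32.2 Xface -38.6 F local [-12.8  -3.1   6.7] phi_edge -0.777 M_edge 0.154 yaw -1.353 gap 0.7
  tip: phi -0.59 theta 2.552 Zc 48.7 M_tip 0.366
```

Request:
send_rows --pt "0 0 0 0 0" --pt "0 0 0 0 0"

```text
time_s: 15.95
position: [442.0, 21.5, 117.5]
eef_rot: [3.139, 0.0, -1.353]
force: [-4.9, -4.3, 1.0]
finger_gap: 0.7
```

```bash
python3 -c "
from h import *
loct()"
```

```text
t 15.95 X(tcp) -46.3 Y 0.2 Z 32.5 Xface -36.8 F local [-5.7 -3.2  1. ] phi_edge -0.747 M_edge 0.149 yaw -1.353 gap 0.7
  tip: phi -0.553 theta 2.588 Zc 50.1 M_tip 0.25
```

Request:
send_rows --pt "0 -0.2 0 0 0" --pt "0 -0.4 0 0 0" --pt "0 -0.6 0 0 0" --pt "0 -0.6 0 0 0"

```text
time_s: 16.35
position: [448.0, 22.9, 117.6]
eef_rot: [3.139, 0.0, -1.353]
force: [-5.7, -4.1, 2.8]
finger_gap: 0.4
```

```bash
python3 -c "
from h import *
loct()"
```

```text
t 16.35 X(tcp) -40.2 Y 0.3 Z 32.6 Xface -30.7 F local [-6.5 -2.8  2.8] phi_edge -0.644 M_edge 0.127 yaw -1.353 gap 0.4
  tip: phi -0.436 theta 2.706 Zc 54.1 M_tip 0.267
```

Request:
send_rows --pt "0 -0.15 0 0 0" --pt "0 -0.3 0 0 0" --pt "0 -0.45 0 0 0" --pt "0 -0.6 0 0 0" --pt "0 -0.6 0 0 0"

```text
time_s: 16.85
position: [454.1, 24.2, 117.7]
eef_rot: [3.14, 0.0, -1.353]
force: [-4.7, -4.4, 2.1]
finger_gap: 0.3
```

```bash
python3 -c "
from h import *
loct()
w=grab_frame('top');crop(w['pixels'],(312,270),140,120,5,'pics/t7.png')"
```

```text
t 16.85 X(tcp) -33.9 Y 0.3 Z 32.7 Xface -24.4 F local [-5.5 -3.3  2.1] phi_edge -0.518 M_edge 0.13 yaw -1.353 gap 0.3
  tip: phi -0.322 theta 2.819 Zc 57.2 M_tip 0.265
pics/t7.png origin 242 210 scale 5
```

View pics/t7.png

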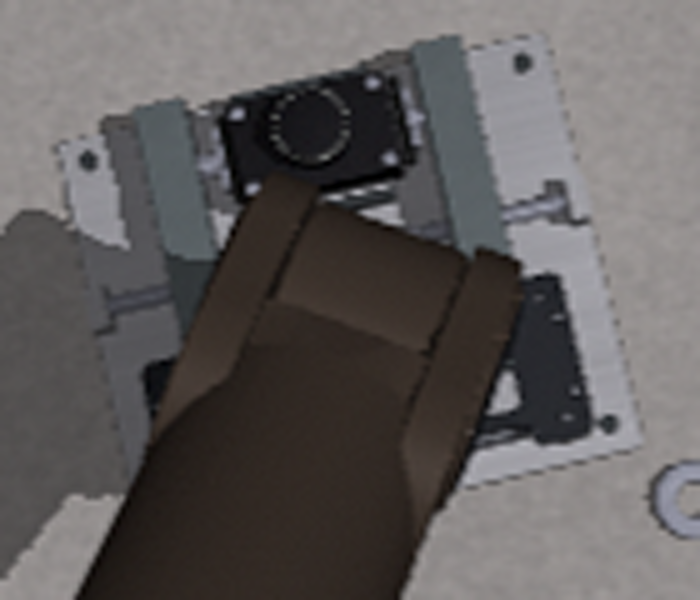

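The pads are very close to the module and the torque is still at the free level. I'm creeping in 1 mm steps.

Request:
send_rows --pt "0 -0.1 0 0 0" --pt "0 -0.2 0 0 0" --pt "0 -0.3 0 0 0" --pt "0 -0.4 0 0 0" --pt "0 -0.4 0 0 0"

```text
time_s: 17.4
position: [458.2, 25.1, 117.7]
eef_rot: [3.14, 0.0, -1.353]
force: [-4.7, -3.9, 3.3]
finger_gap: 0.6
```

```bash
python3 -c "
from h import *
loct()"
```

```text
t 17.4 X(tcp) -29.8 Y 0.3 Z 32.7 Xface -20.3 F local [-5.4 -2.8  3.3] phi_edge -0.424 M_edge 0.111 yaw -1.353 gap 0.6
  tip: phi -0.251 theta 2.89 Zc 58.8 M_tip 0.253
```

Request:
send_rows --pt "0 -0.1 0 0 0" --pt "0 -0.2 0 0 0" --pt "0 -0.3 0 0 0" --pt "0 -0.4 0 0 0" --pt "0 -0.4 0 0 0"

```text
time_s: 17.9
position: [462.2, 26.0, 117.8]
eef_rot: [3.14, -0.0, -1.353]
force: [-4.7, -4.1, 2.2]
finger_gap: 0.4
```

```bash
python3 -c "
from h import *
loct()"
```

```text
t 17.9 X(tcp) -25.6 Y 0.3 Z 32.8 Xface -16.1 F local [-5.5 -3.   2.2] phi_edge -0.32 M_edge 0.145 yaw -1.353 gap 0.4
  tip: phi -0.182 theta 2.96 Zc 60.1 M_tip 0.296
```

Request:
send_rows --pt "0 -0.1 0 0 0" --pt "0 -0.2 0 0 0" --pt "0 -0.3 0 0 0" --pt "0 -0.3 0 0 0"

```text
time_s: 18.3
position: [465.2, 26.7, 117.8]
eef_rot: [3.14, -0.0, -1.353]
force: [-3.9, -2.8, 2.9]
finger_gap: 0.1
```

```bash
python3 -c "
from h import *
loct()"
```

```text
t 18.3 X(tcp) -22.5 Y 0.3 Z 32.8 Xface -13.0 F local [-4.4 -1.9  2.9] phi_edge -0.236 M_edge 0.106 yaw -1.353 gap 0.1
  tip: phi -0.131 theta 3.011 Zc 60.8 M_tip 0.23
```

Request:
send_rows --pt "0 -0.1 0 0 0" --pt "0 -0.2 0 0 0" --pt "0 -0.3 0 0 0" --pt "0 -0.4 0 0 0" --pt "0 -0.4 0 0 0"

```text
time_s: 18.8
position: [468.9, 27.4, 117.7]
eef_rot: [3.14, -0.0, -1.353]
force: [-4.7, -3.7, 3.1]
finger_gap: 0.2
```

```bash
python3 -c "
from h import *
loct()"
```

```text
t 18.8 X(tcp) -18.7 Y 0.2 Z 32.7 Xface -9.2 F local [-5.4 -2.6  3.1] phi_edge -0.128 M_edge 0.146 yaw -1.353 gap 0.2
  tip: phi -0.069 theta 3.073 Zc 61.5 M_tip 0.3
```

Request:
send_rows --pt "0 -0.1 0 0 0" --pt "0 -0.2 0 0 0" --pt "0 -0.3 0 0 0" --pt "0 -0.3 0 0 0"

```text
time_s: 19.2
position: [471.5, 28.0, 117.7]
eef_rot: [3.139, -0.0, -1.353]
force: [-5.7, -3.6, 3.8]
finger_gap: 0.3
```

```bash
python3 -c "
from h import *
loct()
w=grab_frame('top');crop(w['pixels'],(312,245),100,80,7,'pics/t8.png')
loct()"
```

```text
t 19.2 X(tcp) -16.1 Y 0.2 Z 32.7 Xface -6.6 F local [-6.4 -2.2  3.8] phi_edge -0.049 M_edge 0.183 yaw -1.353 gap 0.3
  tip: phi -0.026 theta 3.116 Zc 61.8 M_tip 0.369
pics/t8.png origin 262 205 scale 7
t 19.25 X(tcp) -16.1 Y 0.2 Z 32.7 Xface -6.6 F local [-6.5 -2.7  3.1] phi_edge -0.05 M_edge 0.191 yaw -1.353 gap 0.4
  tip: phi -0.026 theta 3.115 Zc 61.8 M_tip 0.38
```

View pics/t8.png

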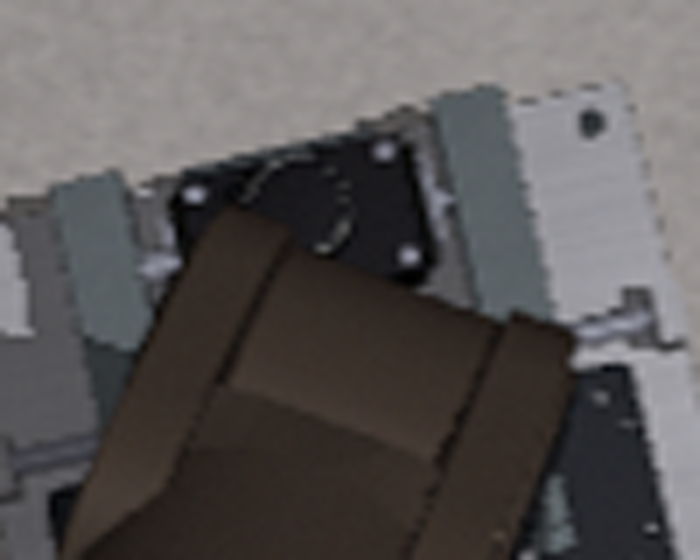

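The torque is starting to rise (about 0.37 N·m). The spoke is nearly vertical, so I'm backing off and re-engaging higher, near the tip, to keep the lever arm well defined.

Request:
send_rows --pt "0 0.4 0 0 0" --pt "0 0.4 -1 0 0" --pt "0 0.4 -1.8 0 0" --pt "0 0.4 -1.8 0 0" --pt "0 0.2 -1.8 0 0" --pt "0 0.2 -1.8 0 0"

```text
time_s: 19.85
position: [470.5, 28.4, 135.5]
eef_rot: [3.141, 0.0, -1.352]
force: [-0.8, -0.6, 0.3]
finger_gap: 0.5
```

```bash
python3 -c "
from h import *
loct()
f=grab_frame('wrist');cv2.imwrite('pics/w9.png',f['pixels'])
g=grab_frame('scene');crop(g['pixels'],(320,225),140,120,5,'pics/s9.png')
for th in np.arange(3.,3.4,.1)-np.pi: print(th+np.pi,((np.round(proj(g,tips(th)),1)-[250,165])*5+2).tolist())"
```

```text
t 19.85 X(tcp) -17.0 Y 0.8 Z 50.5 Xface -7.5 F local [-0.9 -0.4  0.3] phi_edge -0.05 M_edge 0.041 yaw -1.352 gap 0.5
  tip: phi -0.041 theta 3.101 Zc 61.7 M_tip 0.051
pics/s9.png origin 250 165 scale 5
3.0 [[261.00000000000006, 127.49999999999997], [405.49999999999994, 252.49999999999997], [307.5000000000001, 312.5], [170.0000000000001, 196.00000000000006]]
3.1 [[273.50000000000006, 130.49999999999994], [406.4999999999999, 261.5], [296.00000000000006, 309.0], [167.99999999999994, 187.0]]
3.2 [[286.00000000000006, 134.99999999999997], [406.4999999999999, 270.49999999999994], [284.5, 305.0], [167.0, 177.99999999999994]]
3.3000000000000003 [[298.50000000000006, 139.99999999999997], [405.49999999999994, 278.50000000000006], [272.99999999999994, 300.0], [167.0, 169.5]]
```

View pics/s9.png

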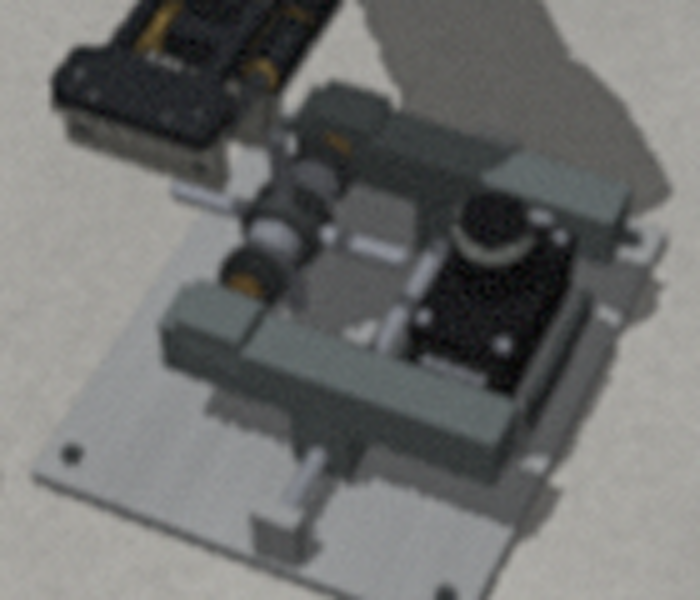

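View pics/w9.png

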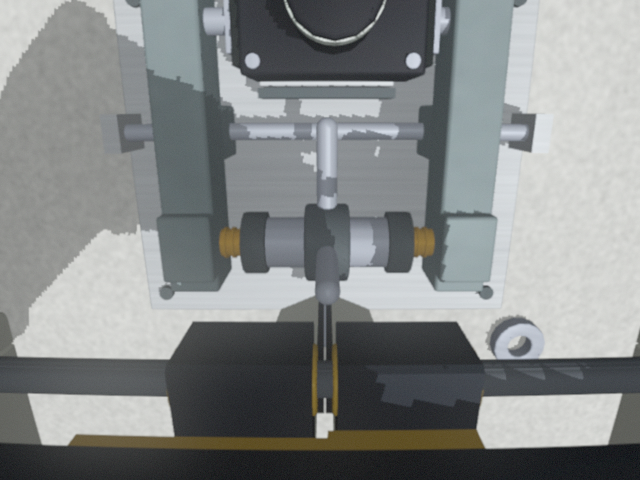

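Request:
send_rows --pt "0 -0.1 0 0 0" --pt "0 -0.15 0 0 0" --pt "0 -0.15 0 0 0"

```text
time_s: 20.25
position: [471.1, 28.4, 135.1]
eef_rot: [3.14, 0.0, -1.353]
force: [-5.4, -1.9, 1.7]
finger_gap: 0.6
```

```bash
python3 -c "
from h import *
loct()"
```

```text
t 20.25 X(tcp) -16.5 Y 0.6 Z 50.1 Xface -7.0 F local [-5.7 -0.7  1.7] phi_edge -0.039 M_edge 0.274 yaw -1.353 gap 0.6
  tip: phi -0.032 theta 3.11 Zc 61.8 M_tip 0.341
```

Request:
send_rows --pt "0 -0.1 0 0 0" --pt "0 -0.1 0 0 0" --pt "0 -0.1 0 0 0"

```text
time_s: 20.55
position: [471.7, 28.3, 135.1]
eef_rot: [3.139, 0.0, -1.353]
force: [-5.9, -3.0, 2.2]
finger_gap: 0.4
```

```bash
python3 -c "
from h import *
loct()"
```

```text
t 20.55 X(tcp) -15.9 Y 0.5 Z 50.1 Xface -6.4 F local [-6.4 -1.6  2.2] phi_edge -0.027 M_edge 0.306 yaw -1.353 gap 0.4
  tip: phi -0.022 theta 3.12 Zc 61.9 M_tip 0.382
```

Request:
send_rows --pt "0 -0.1 0 0 0" --pt "0 -0.1 0 0 0" --pt "0 -0.1 0 0 0"

```text
time_s: 20.85
position: [472.6, 28.5, 135.1]
eef_rot: [3.139, 0.0, -1.353]
force: [-5.7, -3.8, 2.2]
finger_gap: 0.9
```

```bash
python3 -c "
from h import *
loct()"
```

```text
t 20.85 X(tcp) -15.0 Y 0.4 Z 50.1 Xface -5.5 F local [-6.4 -2.5  2.2] phi_edge -0.01 M_edge 0.306 yaw -1.353 gap 0.9
  tip: phi -0.008 theta 3.134 Zc 62.0 M_tip 0.382
```

Request:
send_rows --pt "0 -0.1 0 0 0" --pt "0 -0.2 0 0 0" --pt "0 -0.2 0 0 0"

```text
time_s: 21.15
position: [474.4, 28.8, 135.0]
eef_rot: [3.138, 0.0, -1.353]
force: [-6.8, -4.4, 3.4]
finger_gap: 0.8
```

```bash
python3 -c "
from h import *
loct()
for i in range(3):
  grab_frame('scene');s=ctrl.state();print(np.round(s['force'],2))"
```

```text
t 21.15 X(tcp) -13.1 Y 0.3 Z 50.0 Xface -3.6 F local [-7.6 -2.8  3.4] phi_edge 0.027 M_edge 0.366 yaw -1.353 gap 0.8
  tip: phi 0.022 theta 3.163 Zc 62.1 M_tip 0.457
[-6.6  -3.24  4.03]
[-6.93 -3.2   3.19]
[-6.5  -3.56  3.01]
```

Request:
send_rows --pt "0 -0.1 0 0 0" --pt "0 -0.2 0 0 0" --pt "0 -0.2 0 0 0"

```text
time_s: 21.6
position: [476.2, 29.1, 135.1]
eef_rot: [3.138, 0.0, -1.353]
force: [-7.1, -4.3, 4.2]
finger_gap: 0.7
```

```bash
python3 -c "
from h import *
loct()
for i in range(3):
  grab_frame('scene');s=ctrl.state();print(np.round(s['force'],2))"
```

```text
t 21.6 X(tcp) -11.3 Y 0.3 Z 50.1 Xface -1.8 F local [-7.8 -2.6  4.2] phi_edge 0.064 M_edge 0.385 yaw -1.353 gap 0.7
  tip: phi 0.052 theta 3.193 Zc 62.2 M_tip 0.48
[-7.46 -2.52  4.18]
[-6.46 -3.93  5.22]
[-6.75 -3.38  3.99]
```

Request:
send_rows --pt "0 -0.1 0 0 0" --pt "0 -0.15 0 0 0" --pt "0 -0.15 0 0 0"

```text
time_s: 22.05
position: [477.4, 29.4, 135.0]
eef_rot: [3.138, 0.0, -1.353]
force: [-7.9, -3.4, 5.1]
finger_gap: 0.4
```

```bash
python3 -c "
from h import *
loct()
for i in range(4):
  grab_frame('scene');s=ctrl.state();print(np.round(s['force'],2))"
```

```text
t 22.05 X(tcp) -10.0 Y 0.3 Z 50.0 Xface -0.5 F local [-8.4 -1.6  5.1] phi_edge 0.09 M_edge 0.42 yaw -1.353 gap 0.4
  tip: phi 0.072 theta 3.214 Zc 62.2 M_tip 0.522
[-8.06 -4.12  4.94]
[-7.44 -4.23  5.5 ]
[-8.29 -3.8   4.08]
[-8.3  -3.59  5.36]
```

The torque has clearly stiffened: 0.43–0.54 N·m against 0.25 free, which is roughly 23–36 N on the pads. I'm stopping here and retreating.

Request:
send_rows --pt "0 0.3 0 0 0" --pt "0 0.8 0 0 0" --pt "0 0.8 -1.5 0 0" --pt "0 0.8 -4.5 0 0" --pt "0 0.8 -8 0 0" --pt "0 0.8 -11 0 0" --pt "0 0.8 -12 0 0" --pt "0 0.8 -12 0 0" --pt "0 0.8 -12 0 0"

```text
time_s: 23.15
position: [471.2, 29.1, 254.7]
eef_rot: [3.141, 0.001, -1.351]
force: [0.8, 0.3, -0.6]
finger_gap: 0.3
```

Run:
```python
from h import *
loc()
f=grab_frame('wrist');cv2.imwrite('pics/w10.png',f['pixels'])
g=grab_frame('scene');crop(g['pixels'],(330,230),140,120,5,'pics/s10.png')
print([(x['position'],round(x['score'],2)) for x in nets.mark_of('module',g)][:2])
print([(x['position'],round(x['score'],2)) for x in nets.mark_of('module',f)][:2], 'nest',O+40*np.array([np.cos(YAW),np.sin(YAW)]))
```

```text
t 23.15 X(tcp) -16.2 Y 1.3 Z 169.7 Xface -6.7 F local [ 0.8  0.1 -0.6] phi_edge -0.01 M_edge -0.135 yaw -1.351 gap 0.3
pics/s10.png origin 260 170 scale 5
[([687.3, -461.2, 0.1], 0.91), ([593.8, 50.4, 66.7], 0.88)]
[([590.3, 47.8, 56.7], 0.57)] nest [589.8  54. ]
```

View pics/w10.png

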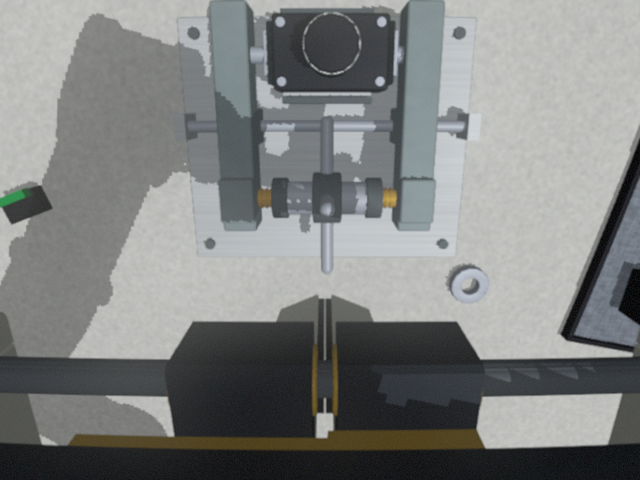

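View pics/s10.png

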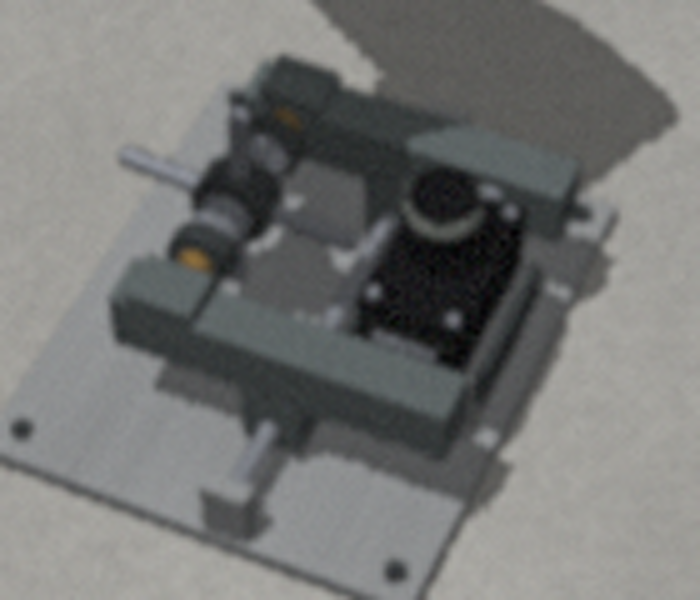

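The module sits square between the lips, with both pads against it (module centre at px (331,50) in the wrist view). The robot is clear of everything, so I'm handing in.

```bash
python3 -c "
from h import *
print(ctrl.finish_job())"
```

```text
the job is handed in; nothing more can be done
None
```

I set the pump module down in the nest and let go of it. I then turned the turnbuckle about 2.5 rad, in two spoke pushes, until the torque clearly stiffened. I backed the robot clear and handed the job in at about 23 s; no verdict was reported.

- **Placement:** In the last wrist and scene pictures the module stands flat and square between the lips with a pad against each end. It slid about 2–3 mm along the jaws as they closed, within the 10 mm allowed.
- **Clamping:** Turning took about 0.25 N·m while free and 0.43–0.54 N·m at the end, which is roughly 23–36 N on each pad. The turning angle past first contact, about 0.17–0.2 rad, suggests roughly 27–30 N. The spread comes from not knowing exactly where the finger touched the spoke, plus about 1 N of force noise. The vertical force on the finger was also higher than the stated spoke friction explains.
- **Position check that differed:** The network's module position was 3–6 mm away from my nest estimate along the jaws (y about 48–50 mm against 54 mm). That includes the real 2–3 mm slide and the network's own error of about 4 mm. It also put the module's height 3–7 mm off, which I put down to the same error, since the touch-down height matched a flat seat.
- **Bystanders:** None were touched, as far as I could tell from the moves and pictures; I did not measure their final positions.

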